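# Load a culture jar into the bench incubator and set its dial

### The arm

A 6-joint arm with a two-finger parallel gripper is mounted at the origin on the work surface. World frame = base frame: x ahead of the robot, y to its left, z up, the work surface at z = 0. Lengths are in m, angles in rad, forces in N, time in s.
With the tool pointing down it reaches from about 0.325 to 0.875 m from the base axis. Payload 4.4 kg.
Tool frame: the origin (TCP) lies between the finger pads; the fingertips stand 22 mm ahead of it and the grasp point (between the pads) lies 3 mm ahead of it; z points along the fingers, y is the line along which they close (so a half turn about z gives the same grasp; the last joint's range is limited). The gripper opens to 85 mm and grips with 20 to 120 N. Pads are 22 mm wide; open, the fingers measure 114 mm over their backs; the gripper's body (76 mm by 85 mm) begins 54 mm behind the grasp point. The pads swing forward as they close: fully open they stand 13 mm farther back than shut.
Start: joints at [1.073, 0.207, 1.542, -0, 1.393, -0.15], TCP at [0.196, 0.541, 0.253] pointing down, gripper open.
Joint ranges: [-2.73, 2.73], [-0.86, 2.22], [0.23, 2.46], [-1.11, 4.25], [0.08, 2.63], [-2.82, 2.82]. Speed limits (rad/s): [2.79, 2.79, 3.14, 3.14, 3.14, 3.14].

### API

Orientations are given as a unit quaternion [w, x, y, z].
In Python, from bench import env gives the robot as it stands. The module is installed in compiled form; this text tells all that it offers.
- The arm moves only by the shell command python3 -m pendant 'ROWS' [OPENING]. ROWS is a JSON object of lists of equal length, an entry for each row: "delta_pos": the shift along the tool's x, y, z in m, a list of three; "turn": the turn about the tool's z in rad. A call has 1 to 10 rows; each row shifts and turns the commanded pose from where the row before left it, along the tool's axes as they then stand; what a row does not reach is not made up. A row lasts 1/10 s, in which the tool goes at most 50 mm and 8.59 degrees, less where a joint would pass 70% of its speed; a pose out of reach is approached as far as the arm can. A call is refused whole if a number of a shift passes 0.05 or a number of a turn 0.15, either way. A call with a gripper value outside its range is refused whole. OPENING is the opening, from 0 (shut) to 1 (fully open), set as the call begins (- or left out, the last holds). The fingers move at their own pace and stop on an object; the grip force is fixed at half the most. Time passes only in rows, so rows that do not move let the fingers close. It gives the time, the measured TCP pose, the force, the opening and the grip force at its end, in the units of the state.
- env.get_obs(): the state, without advancing time (a new reading comes with each control period).
- env.get_image(name): name is "scene" or "top" or "wrist"; returns (picture, depth): 420x560x3 uint8, blue, green, red; 420x560 float32, m along the optical axis (not along the pixel's ray), 0 where there is no reading.
- env.calibration(name): a dict with "K" (3x3 intrinsics, pixels), "k1" (the pictures are not rectified: a ray, as slopes to the right and down, at radius r is drawn at 1 + k1 r^2 times it, then the intrinsics apply), "R" (3x3) and "t" (3): a world point X has camera coordinates R X + t. Camera axes: x right, y down, z forward; pixel columns grow to the right and rows downward; lengths in m; the calibration is good to about 2 mm. A picture is of the moment at which its call begins: read the wrist's pose just before it. calibration takes no time and is no camera call; for the wrist camera it gives the pose at the moment of the call.
- env.sign_off(): hands the job in; it is judged then, once.
The state is a dict: "time_s": time; "joints": joint angles; "joint_velocities": joint speeds; "joint_torque": joint torques, N m; "eef_pos": TCP position; "ee_rot": TCP orientation; "force": force on the tool from outside, world axes, zero at the start; "ft_torque": the same for the moment, N m; "grip_width": opening from 0.0 (shut) to 1.0 (fully open); "gripper_force": force on a finger pad.
Only numpy, scipy, OpenCV 4.12 (cv2) and the standard library are available. Lean on these libraries where they do the work, as an engineer would, in place of code of your own. Each camera call takes 0.05 s, during which the arm holds its last target. There are 200 camera calls.

### The job

Put the squat screw-cap jar that stands on the bench into the bench incubator: pull the recessed paddle in the front of the lid to trip the latch and raise the lid right up, stand the jar upright on the chamber floor beside the smaller jar already in there, and close the lid until it latches. Then turn the control dial until the white line on its knob points at the one long tick of the scale. Keep the jar upright on the way, and do not shift the jar inside, the beaker or the two bottles.

Things in the scene. Friction and masses are not known exactly. Their poses are not given: they have to be found in the camera images.
- incubator: Small white top-opening bench incubator, fixed, 310 mm wide (y), 302 deep (x -172 to 130), 168 high with the lid shut; its front is turned to the robot's right. Origin on the bench; x points from its front (control panel) to its back (lid hinge), y to its left, z up. Deck under the lid 115 mm high. Before the lid a panel sloped 30 deg falls from x -90, z 105 to x -170, z 59.
- chamber (a point): Centre of the chamber floor (x 42, y 0, z 25 mm in the incubator's frame; same axes). The chamber is an open pit under the lid, 92 mm (x) by 230 mm (y), 90 mm deep up to the deck.
- lid_hinge (a point): Middle of the lid's hinge line at the back (x 112, y 0, z 118 mm in the incubator's frame; same axes); the line runs along the incubator's y.
- lid_front (a point): Middle of the lid's front top edge, 202 mm before and 50 above the hinge line, turning with the lid; axes as the incubator's when shut. Grey lid, 310 mm wide, 52 thick, underside 2 mm below the hinge line. The middle 116 mm of its front is a finger scoop, open to front and top, floor 46 mm below the lid's top; beside it the top is flat to the front edge.
- paddle_lip (a point): Centre of the rolled lip, a bar 9 mm thick, 94 long (y), the free front edge of the dark steel paddle in the scoop; turns with it. At rest the paddle is level, lip 30 mm behind the lid's front edge, 4.5 below its top, 37 mm free below. The paddle's pivot is 38 mm behind the lip, 3.5 lower. Fingers go under the lip from the front, slanting forward and down, then pull up.
- dial_centre (a point): Centre of the dial's scale on the sloped panel (x -130, y -70, z 82 mm in the incubator's frame). Its z points out of the panel (30 deg from vertical, to the incubator's front), its x up the slope to the scale's one long tick; short ticks follow every 0.45 rad to both sides.
- dial_grip (a point): On the dial's axis, 29 mm out from the panel, turning with the knob: x points along the bar to the end with the white line, z out of the panel. Black knob: skirt disc 50 mm across, top 10 mm above the panel; on it a grip bar 46 mm long (x), 12 wide (y), top 36 mm above the panel.
- lid (a joint): Lid angle, rad: 0 shut, grows as the front rises, 1.55 at its stop. A hook holds it shut until the paddle is pulled. Friction hinge: stays where left; raising it by the lip takes about 10 N. To close, pull it over and press its front down: the sprung hook snaps past its striker in the last 0.13 rad at about 4 N.
- paddle (a joint): Paddle angle, rad: 0 at rest, grows as the lip is pulled up, 0.55 at its stop; the hook is free from about 0.25. A spring (2 to 3 N at the lip) returns it. With the paddle at its stop, pulling on raises the lid.
- dial (a joint): Dial angle, rad: 0 with the white line at the long tick, positive clockwise seen facing the panel; range -2.3 to 2.3, starts at 0.6 to 1.4. Stays where left (friction 0.04 N m).
- jar_centre (a point): Centre (half-way up) of the squat jar (clear, plain paper label, white screw cap) on the bench before the incubator's front: 56 mm in diameter, 80 high, 0.13 to 0.25 kg; z up along its axis.
- oldjar_centre (a point): Centre of the smaller jar, 44 mm in diameter, 70 high, that already stands in the left (+y) part of the chamber.
- beaker_rim (a point): Centre of the mouth of the glass beaker on the bench before the incubator's front, beside the jar: 72 mm in diameter, 90 high.
- washbottle: White wash bottle, 66 mm in diameter, 170 high, on the bench behind the incubator; origin under its centre.
- soapbottle: Slim yellow bottle, 48 mm in diameter, 125 high, on the bench behind the incubator; origin under its centre.

How it is judged:
On the way, in this order (a step that is already met when the one before it is completed fails the run):
1. the paddle is pulled while the lid is still down (value of joint paddle above 0.2 rad and value of joint lid below 0.3 rad), for 0.1 s.
2. the lid is raised at least 66 degrees and stays up (value of joint lid above 1.15 rad), for 0.2 s.
3. the jar stands upright on the chamber floor (x of jar_centre in the frame of incubator between 0 and 0.085 m and y of jar_centre in the frame of incubator between -0.115 and 0.115 m and z of jar_centre in the frame of incubator below 0.07 m and angle between jar_centre's own z axis and vertical below 0.1 rad and contact force between the fingers and jar below 0.1 N), for 0.2 s.
4. the lid is shut and its latch has caught (value of joint lid below 0.03 rad and value of joint paddle below 0.1 rad), for 0.2 s.
5. the dial's white line points at the long tick (value of joint dial between -0.12 and 0.12 rad), for 0.2 s.
At the end, for the whole second after the job is handed in: The jar stands upright (within 6 degrees) on the chamber floor; the lid is shut (within 0.03 rad) and the paddle sprung home (within 0.1 rad), so it is latched; the dial's line is within 0.12 rad of the long tick; the other jar, beaker and bottles are where they were (all of step 4 and all of step 5 and x of jar_centre in the frame of incubator between 0 and 0.085 m and y of jar_centre in the frame of incubator between -0.115 and 0.115 m and z of jar_centre in the frame of incubator below 0.07 m and angle between jar_centre's own z axis and vertical below 0.1 rad); the robot touches nothing.
It fails at once if the jar is tipped more than 30 degrees (angle between jar_centre's own z axis and vertical above 0.52 rad).
It fails at once if the jar already inside is shifted more than 30 mm or tipped (distance of oldjar_centre from where it was at the start of the episode above 0.03 m or angle between oldjar_centre's own z axis and vertical above 0.3 rad).
It fails at once if the beaker or one of the two bottles is shifted more than 40 mm (distance of any of beaker_rim, washbottle, soapbottle from where it was at the start of the episode above 0.04 m).
It also fails if it takes over 72 s, if anything falls off the work surface, if the arm or the gripper's body presses on something with over 40 N, if the wrist force passes 120 N, or if a joint passes its speed limit or range.

## Working session

There is one attempt and no reset: what is moved stays moved. The work goes in short steps, Python scripts to look and compute and a shell command to move; the robot and the scene stay as the last step left them, time stands still between calls to the robot, and variables do not carry over. Pictures are saved under pics/ and viewed, at most 12 in all, crops included, and the job is handed in when it is done.

```bash
mkdir -p pics
cat > h.py <<'E'
import numpy as np, cv2
from bench import env
def grab(n,f=None):
    c=env.calibration(n); im,d=env.get_image(n)
    if f: cv2.imwrite('pics/'+f,im)
    return im,d,c
def rays(c,uv):
    K=np.array(c['K']); s=(np.atleast_2d(uv)-K[:2,2])/[K[0,0],K[1,1]]
    g=s.copy()
    for _ in range(20): g=s/(1+c['k1']*(g**2).sum(1,keepdims=True))
    return np.c_[g,np.ones(len(g))]
def onz(c,uv,z):
    R=np.array(c['R']);t=np.array(c['t']); d=rays(c,uv)@R; o=-R.T@t
    return o+d*((z-o[2])/d[:,2:3])
def bydepth(c,uv,d):
    R=np.array(c['R']);t=np.array(c['t']); uv=np.atleast_2d(uv)
    z=np.array([np.median(d[int(v)-1:int(v)+2,int(u)-1:int(u)+2]) for u,v in uv])
    return (rays(c,uv)*z[:,None]-t)@R
def proj(c,X):
    R=np.array(c['R']);t=np.array(c['t']);K=np.array(c['K']); p=np.atleast_2d(X)@R.T+t
    s=p[:,:2]/p[:,2:]; s=s*(1+c['k1']*(s**2).sum(1,keepdims=True)); return s*[K[0,0],K[1,1]]+K[:2,2]
E
python3 - <<'E'
from h import *
for n in('scene','top'):
    im,d,c=grab(n,n+'1.png'); print(n,-np.array(c['R']).T@c['t'],np.array(c['R'])[2])
    np.savez('/tmp/'+n,im=im,d=d)
o=env.get_obs(); print(o['ee_rot'],o['grip_width'],o['eef_pos'],o['force'])
E
```

```text
scene [ 1.17917919 -0.14794277  0.68735526] [-0.72181725  0.16986941 -0.67091299]
top [ 0.47932694 -0.00580151  1.04334858] [ 0.08440757 -0.01987614 -0.99623306]
[-3.34331593e-04  1.73018600e-01  9.84917994e-01 -9.98178118e-04] 0.9959651748468388 [0.19566901 0.53999842 0.25223336] [ 0.57833764 -0.92014837 -0.23999995]
```

View pics/scene1.png

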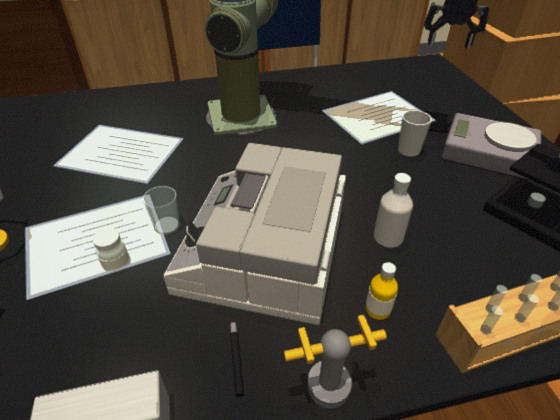

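View pics/top1.png

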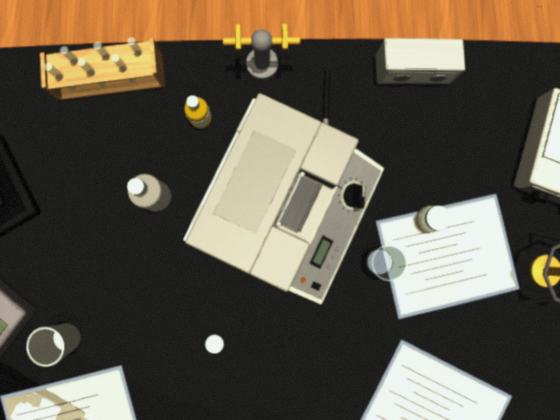

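The scene shows the incubator in mid-bench with the jar (108,245) and beaker (162,210) before its front and two bottles behind it. In the top view the lid's corners are about (260,95), (357,142), (290,290) and (185,240), the dial is at (354,195), the jar cap at (436,218) and the beaker at (386,263).

Run:
```python
from h import *
T=np.load('/tmp/top.npz');c=env.calibration('top');im=T['im'];d=T['d']
L=onz(c,[(260,95),(357,142),(290,290),(185,240)],.168)[:,:2];print(L.round(3))
mx=(L[1]-L[0]+L[2]-L[3]);my=L[3]-L[0]+L[2]-L[1]
print('front dir',np.degrees(np.arctan2(mx[1],mx[0])),'y dir',np.degrees(np.arctan2(my[1],my[0])),np.linalg.norm(L[1]-L[2]),np.linalg.norm(L[0]-L[3]),np.linalg.norm(L[0]-L[1]))
# lid top points by depth: fit rectangle
P=np.indices(d.shape)[::-1].reshape(2,-1).T
z=d.reshape(-1);W=(rays(c,P)*z[:,None]-np.array(c['t']))@np.array(c['R'])
m=(W[:,2]>.16)&(W[:,2]<.176)&(z>0)
M=m.reshape(d.shape).astype(np.uint8);n,l,s,_=cv2.connectedComponentsWithStats(M);k=1+s[1:,4].argmax()
q=W[(l==k).ravel()][:,:2];r=cv2.minAreaRect((q*1000).astype(np.float32));print('lid rect mm',r,q.shape,cv2.boxPoints(r).round(0).tolist())
for nm,(u0,u1,v0,v1),zz in(('jar',(415,455,195,240),.08),('beaker',(360,412,240,290),.09)):
    S=np.zeros(d.shape,bool);S[v0:v1,u0:u1]=1;w=W[S.ravel()&(z>0)]
    w=w[(w[:,2]>zz-.012)&(w[:,2]<zz+.012)];
    if len(w)>5:print(nm,len(w),cv2.minEnclosingCircle((w[:,:2]*1000).astype(np.float32)),w.mean(0).round(3))
print(onz(c,[(436,218)],.08),onz(c,[(386,263)],.09))
```

```text
[[ 0.765  0.003]
 [ 0.673 -0.175]
 [ 0.405 -0.045]
 [ 0.498  0.142]]
front dir -116.7521405230105 y dir 153.28164727765525 0.29766263982599517 0.3007427649240923 0.20000979246944436
lid rect mm ((586.9003295898438, -17.676895141601562), (207.22276306152344, 309.6748046875), 63.37468338012695) (16320, 2) [[402.0, -41.0], [679.0, -180.0], [772.0, 6.0], [495.0, 144.0]]
jar 496 ((535.9287109375, -353.0364074707031), 25.68058204650879) [ 0.536 -0.351  0.08 ]
beaker 271 ((448.4121398925781, -246.40606689453125), 36.558921813964844) [ 0.448 -0.251  0.088]
[[ 0.53500843 -0.34858121  0.08      ]] [[ 0.44720336 -0.2399489   0.09      ]]
```

```bash
cat >> h.py <<'E'
a=np.radians(63.37); EX=np.array([np.cos(a),np.sin(a),0]); EY=np.array([-np.sin(a),np.cos(a),0]); O=np.array([.5815,-.0284,0])
def inc(X): D=np.atleast_2d(X)-O; return np.c_[D@EX,D@EY,D[:,2]]
def world(X): X=np.atleast_2d(X); return O+X[:,:1]*EX+X[:,1:2]*EY+X[:,2:]*[0,0,1]
def st():
    o=env.get_obs(); w,x,y,z=o['ee_rot']
    tx=np.array([1-2*(y*y+z*z),2*(x*y+w*z),2*(x*z-w*y)])
    f=np.array(o['force']);print('t%.1f inc'%o['time_s'],(inc(o['eef_pos'])[0]*1000).round(1),'xyaw-63.37:%.2f'%(np.degrees(np.arctan2(tx[1],tx[0]))-63.37),'F inc',[round(float(f@e),1) for e in(EX,EY,[0,0,1])],'w%.2f g%.0f'%(o['grip_width'],np.max(o['gripper_force'])),np.round(o['joints'],2))
E
python3 -m pendant '{"delta_pos":[[0,0,0],[0,0,0],[0,0,0],[0,0,0],[0,0,0],[0,0,0],[0,0,0],[0,0,0],[0,0,0],[0,0,0]],"turn":[0.14,0.14,0.14,0.14,0.14,0.14,0.14,0.14,0.14,0.14]}' 0
python3 -m pendant '{"delta_pos":[[0,0,0],[0,0,0],[0,0,0]],"turn":[0.14,0.14,0.008]}'
python3 -c "
from h import *
st()"
```

```text
time_s: 1.1
eef_pos: [0.1958, 0.5402, 0.2526]
ee_rot: [0.0, 0.769, 0.64, -0.001]
force: [0.1, -0.6, 0.4]
grip_width: 0.003
gripper_force: 0.0
time_s: 1.4
eef_pos: [0.1958, 0.5402, 0.2526]
ee_rot: [0.0, 0.851, 0.525, -0.001]
force: [0.2, -0.1, -0.5]
grip_width: -0.004
gripper_force: 0.0
t1.4 inc [335.4 599.7 252.6] xyaw-63.37:-0.02 F inc [-0.0, -0.3, -0.5] w-0.00 g0 [ 1.07  0.21  1.54 -0.    1.39  1.54]
```

```bash
python3 -m pendant '{"delta_pos":[[-0.029,0.04,0],[-0.029,0.04,0],[-0.029,0.04,0],[-0.029,0.04,0],[-0.029,0.04,0],[-0.029,0.04,0],[-0.029,0.04,0],[-0.029,0.04,0],[-0.029,0.04,0],[-0.029,0.04,0]],"turn":[0,0,0,0,0,0,0,0,0,0]}' >/dev/null
python3 -m pendant '{"delta_pos":[[-0.029,0.04,0],[-0.029,0.04,0],[-0.029,0.04,0],[-0.029,0.04,0],[-0.029,0.04,0],[0,0,0],[0,0,0]],"turn":[0,0,0,0,0,0,0]}'>/dev/null
python3 -c "
from h import *
st()
im,d,c=grab('wrist','w1.png'); np.savez('/tmp/w1',im=im,d=d)
print(inc(-np.array(c['R']).T@c['t']), c['R'][2])
print(proj(c,world([[-.06,.047,.1635],[-.06,-.047,.1635],[-.09,.058,.168],[-.09,-.058,.168]])))
"
```

```text
t3.1 inc [-100.2   -0.5  252.5] xyaw-63.37:-0.03 F inc [0.4, 0.3, -0.1] w-0.00 g0 [-0.37  0.16  1.6   0.    1.38  0.09]
[[-0.02509083 -0.00086454  0.37233533]] [-0.13374015 -0.26245149 -0.95563214]
[[201.59887714 170.70134516]
 [341.23491396 170.81567207]
 [187.09911391 215.16186597]
 [355.72121264 215.35164301]]
```

View pics/w1.png

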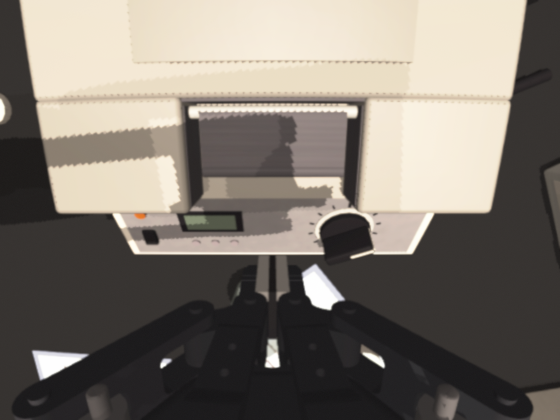

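The wrist view shows the paddle (front edge row ~178, columns 200–347, pivot row 112) in the scoop where I predicted it, and the dial at (345,235).

```bash
python3 -m pendant '{"delta_pos":[[0,0,0.045],[0,0,0.045],[0,0,0.005],[0.015,0,0],[0.006,0,0],[0,0,0]],"turn":[0,0,0,0,0,0]}'>/dev/null
python3 -c "
from h import *
st()"
python3 -m pendant '{"delta_pos":[[0.004,0,0],[0.003,0,0],[0,0,0]],"turn":[0,0,0]}'>/dev/null
python3 -c "
from h import *
st()"
```

```text
t3.8 inc [-76.3  -2.  161.4] xyaw-63.37:0.14 F inc [-0.1, -0.8, -0.1] w-0.00 g0 [-0.33  0.26  1.68  0.    1.2   0.13]
t4.0 inc [-74.9  -2.  160.9] xyaw-63.37:0.03 F inc [-12.8, 0.6, 5.8] w0.00 g6 [-0.32  0.26  1.67 -0.01  1.2   0.14]
```

```bash
python3 -m pendant '{"delta_pos":[[0.002,0,-0.003],[0.002,0,-0.004],[0.001,0,-0.004]],"turn":[0,0,0]}'>/dev/null
python3 -c "
from h import *
st()"
python3 -m pendant '{"delta_pos":[[0.0015,0,-0.004],[0.0015,0,-0.004],[0,0,0]],"turn":[0,0,0]}'>/dev/null
python3 -c "
from h import *
st();im,d,c=grab('wrist','w2.png')"
```

```text
t4.3 inc [-72.9  -1.9 170.8] xyaw-63.37:-0.04 F inc [-20.2, 0.5, 1.9] w-0.00 g9 [-0.32  0.25  1.66 -0.01  1.22  0.15]
t4.7 inc [-68.9  -1.9 180.1] xyaw-63.37:-0.05 F inc [-18.2, 0.8, 6.4] w-0.00 g9 [-0.31  0.25  1.65 -0.01  1.24  0.16]
```

View pics/w2.png

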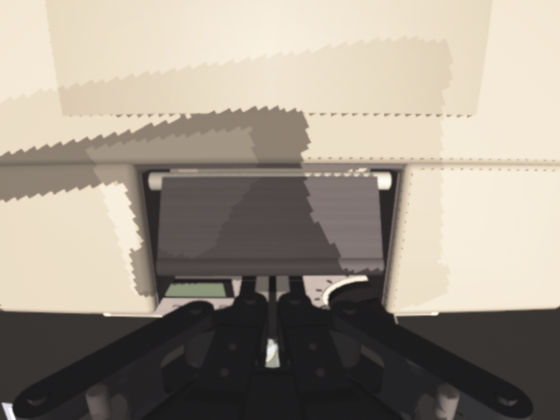

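The paddle has swung up (lip edge now at row ~270) with the fingers in front of it. I'll carry on up and back.

```bash
python3 -m pendant '{"delta_pos":[[0.002,0,-0.003],[0.002,0,-0.003],[0.001,0,-0.002],[0,0,0]],"turn":[0,0,0,0]}'>/dev/null
python3 -c "
from h import *
st()"
python3 -m pendant '{"delta_pos":[[0.002,0,-0.004],[0.002,0,-0.004],[0.002,0,-0.004],[0.002,0,-0.004],[0,0,0]],"turn":[0,0,0,0,0]}'>/dev/null
python3 -c "
from h import *
st()"
```

```text
t5.1 inc [-65.7  -1.8 186.6] xyaw-63.37:-0.07 F inc [-20.8, -0.6, 1.1] w0.00 g11 [-0.3   0.24  1.64 -0.02  1.26  0.17]
t5.6 inc [-57.9  -1.9 203.3] xyaw-63.37:-0.10 F inc [-22.1, -0.3, 4.3] w-0.00 g11 [-0.29  0.23  1.62 -0.02  1.29  0.18]
```

```bash
python3 -m pendant '{"delta_pos":[[0.004,0,-0.006],[0.004,0,-0.006],[0.004,0,-0.006],[0.004,0,-0.006],[0.006,0,-0.006],[0.006,0,-0.006],[0.006,0,-0.006],[0.006,0,-0.006],[0,0,0]],"turn":[0,0,0,0,0,0,0,0,0]}'>/dev/null
python3 -c "
from h import *
st(); im,d,c=grab('top'); 
P=np.indices(d.shape)[::-1].reshape(2,-1).T
z=d.ravel();W=(rays(c,P)*z[:,None]-np.array(c['t']))@np.array(c['R']);I=inc(W)
for x0 in(0,.02,.04,.06,.08,.1):
  m=(abs(I[:,0]-x0)<.005)&(abs(abs(I[:,1])-.11)<.02)&(z>0); print(x0,np.median(I[m,2]).round(3),end=' ')
"
```

```text
t6.5 inc [-16.9  -2.  254.8] xyaw-63.37:-0.14 F inc [-20.1, 5.8, 16.3] w-0.00 g10 [-0.22  0.21  1.53 -0.01  1.4   0.25]
0 0.585 0.02 0.605 0.04 0.213 0.06 0.202 0.08 0.192 0.1 0.181
```

```bash
python3 -m pendant '{"delta_pos":[[0.007,0,-0.005],[0.007,0,-0.005],[0.007,0,-0.005],[0.008,0,-0.004],[0.008,0,-0.003],[0.008,0,-0.003],[0.008,0,-0.003],[0.009,0,-0.003],[0,0,0]],"turn":[0,0,0,0,0,0,0,0,0]}'>/dev/null
python3 -c "
from h import *
st()"
python3 -m pendant '{"delta_pos":[[0.009,0,-0.001],[0.009,0,-0.001],[0.009,0,-0.001],[0.009,0,-0.001],[0.009,0,0],[0.009,0,0],[0.009,0,0],[0.009,0,0],[0,0,0]],"turn":[0,0,0,0,0,0,0,0,0]}'>/dev/null
python3 -c "
from h import *
st()"
```

```text
t7.5 inc [ 50.4  -2.7 284.7] xyaw-63.37:-0.07 F inc [-5.7, -0.4, 4.5] w-0.00 g3 [-0.11  0.25  1.43 -0.    1.46  0.35]
t8.3 inc [124.2  -2.4 288.6] xyaw-63.37:-0.02 F inc [-1.7, -0.9, 5.7] w-0.01 g5 [-0.01  0.33  1.32 -0.    1.49  0.46]
```

```bash
python3 -m pendant '{"delta_pos":[[0.008,0,0],[0.008,0,0.001],[0.006,0,0.001],[0,0,0]],"turn":[0,0,0,0]}'>/dev/null
python3 -c "
from h import *
st()
im,d,c=grab('scene','s2.png')"
```

```text
t8.8 inc [144.3  -2.1 285.9] xyaw-63.37:-0.07 F inc [-5.6, -0.5, 5.5] w0.00 g11 [ 0.02  0.35  1.29 -0.    1.5   0.49]
```

View pics/s2.png

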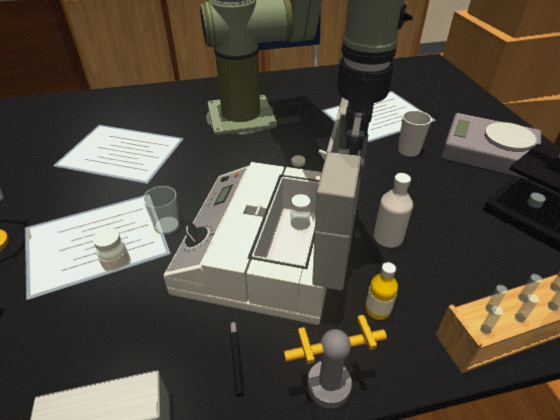

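Lid is fully up and the small jar is visible at (300,205) in the chamber. Withdraw upward and go to the bench jar.

```bash
python3 -m pendant '{"delta_pos":[[-0.006,0,-0.005],[0,0,-0.02],[0,0,-0.03],[0,0,-0.04],[0,0,0],[-0.045,0.01,0],[-0.045,0.01,0],[-0.045,0.01,0],[-0.045,0.01,0],[-0.045,0.01,0]],"turn":[0,0,0,0,0,0,0,0,0,0]}'>/dev/null
python3 -m pendant '{"delta_pos":[[-0.045,0.01,0],[-0.045,0.01,0.015],[-0.045,0.01,0.02],[-0.045,0.01,0.02],[-0.043,0.012,0.02],[0,0,0.04],[0,0,0.03],[0,0,0],[0,0,0]],"turn":[0,0,0,0,0,0,0,0,0]}' 1 >/dev/null
python3 - <<'E'
from h import *
st(); im,d,c=grab('top','t2.png')
P=np.indices(d.shape)[::-1].reshape(2,-1).T
z=d.ravel();W=(rays(c,P)*z[:,None]-np.array(c['t']))@np.array(c['R']);I=inc(W);ok=z>0
m=ok&(abs(I[:,0]-.042)<.045)&(abs(I[:,1])<.112)&(abs(I[:,2]-.095)<.012)
print('old',m.sum(),cv2.minEnclosingCircle((I[m,:2]*1000).astype(np.float32)))
m=ok&(I[:,0]>.06)&(I[:,2]>.2)&(abs(I[:,1])<.16)&(I[:,0]<.2);print('lid top',np.percentile(I[m],[2,50,98],axis=0).round(3).tolist())
E
```

```text
t10.7 inc [-307.6 -101.9  232.5] xyaw-63.37:-0.00 F inc [1.0, -0.4, 1.4] w1.00 g0 [-0.71  0.36  1.4   0.    1.39 -0.25]
old 488 ((85.40724182128906, 1.0637626647949219), 110.80028533935547)
lid top [[0.104, -0.146, 0.214], [0.126, 0.001, 0.319], [0.155, 0.149, 0.323]]
```

Run:
```python
from h import *
im,d,c=grab('wrist','w3.png')
P=np.indices(d.shape)[::-1].reshape(2,-1).T
z=d.ravel();W=(rays(c,P)*z[:,None]-np.array(c['t']))@np.array(c['R']);I=inc(W);ok=z>0
m=ok&(abs(I[:,0]+.31)<.06)&(abs(I[:,1]+.104)<.06)&(abs(I[:,2]-.08)<.006)
print('jar',m.sum(),cv2.minEnclosingCircle((I[m,:2]*1000).astype(np.float32)),I[m].mean(0))
```

```text
jar 2219 ((-309.8601989746094, -106.45904541015625), 24.967676162719727) [-0.3087557  -0.10659623  0.0792317 ]
```

View pics/w3.png

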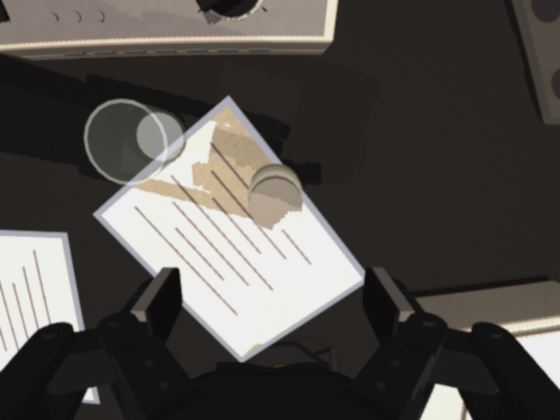

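The wrist view shows the jar cap at (275,195) between the open fingers' lines, with the beaker well clear at (125,140). Descend and grip.

```bash
python3 -m pendant '{"delta_pos":[[-0.002,0.0045,0.01],[0,0,0.045],[0,0,0.045],[0,0,0.04],[0,0,0.03],[0,0,0.007],[0,0,0],[0,0,0]],"turn":[0,0,0,0,0,0,0,0]}'>/dev/null
python3 -m pendant '{"delta_pos":[[0,0,0],[0,0,0],[0,0,0],[0,0,0],[0,0,0],[0,0,0]],"turn":[0,0,0,0,0,0]}' 0 >/dev/null
python3 -c "
from h import *
st()"
python3 -m pendant '{"delta_pos":[[0,0,-0.01],[0,0,-0.03],[0,0,-0.045],[0,0,-0.045],[0,0,0]],"turn":[0,0,0,0,0]}' >/dev/null
python3 - <<'E'
from h import *
st()
im,d,c=grab('scene')
P=np.indices(d.shape)[::-1].reshape(2,-1).T
z=d.ravel();W=(rays(c,P)*z[:,None]-np.array(c['t']))@np.array(c['R']);I=inc(W)
hs=cv2.cvtColor(im,cv2.COLOR_BGR2HSV).reshape(-1,3)
m=(z>0)&(I[:,0]>.0)&(I[:,0]<.085)&(I[:,1]>.0)&(I[:,1]<.11)&(I[:,2]>.088)&(I[:,2]<.101)
print('old',m.sum(),cv2.minEnclosingCircle((I[m,:2]*1000).astype(np.float32)),np.percentile(I[m],[3,50,97],axis=0).round(3).tolist())
E
```

```text
t12.2 inc [-310.3 -108.4   58.4] xyaw-63.37:-0.01 F inc [0.4, -0.2, 6.3] w0.62 g62 [-0.72  0.56  1.5  -0.    1.08 -0.25]
t12.7 inc [-311.1 -111.8  195.4] xyaw-63.37:-0.01 F inc [-0.5, -0.2, -0.6] w0.62 g64 [-0.72  0.4   1.42  0.    1.31 -0.25]
old 225 ((47.946136474609375, 73.11653900146484), 21.31797218322754) [[0.03, 0.054, 0.09], [0.047, 0.069, 0.095], [0.065, 0.091, 0.098]]
```

```bash
python3 -m pendant '{"delta_pos":[[0,0,-0.02],[0.01,0,-0.03],[0.02,-0.005,-0.03],[0.03,-0.006,-0.03],[0.032,-0.007,-0.03],[0.036,-0.007,-0.025],[0.04,-0.008,0],[0.04,-0.008,0],[0.04,-0.008,0],[0.035,-0.008,0]],"turn":[0,0,0,0,0,0,0,0,0,0]}'>/dev/null
python3 -m pendant '{"delta_pos":[[0.03,-0.006,0],[0.02,-0.006,0],[0.01,-0.002,0],[0,0,0],[0,0,0]],"turn":[0,0,0,0,0]}'>/dev/null
python3 -c "
from h import *
st()"
```

```text
t14.2 inc [ 32.2 -35.7 349.6] xyaw-63.37:-0.04 F inc [0.1, -0.6, -2.0] w0.62 g64 [-0.16  0.27  1.27 -0.    1.6   0.3 ]
```

```bash
python3 -m pendant '{"delta_pos":[[0,0,0],[0,0,0],[0,0,0],[0,0,0],[0,0,0],[0,0,0],[0,0,0],[0,0,0],[0,0,0],[0,0,0]],"turn":[-0.08,-0.14,-0.148,-0.148,-0.148,-0.148,-0.148,-0.148,-0.148,-0.148]}'>/dev/null
python3 -m pendant '{"delta_pos":[[0,0,0],[0,0,0],[0,0,0],[0,0,0],[0,0,0],[0,0,0],[0,0,0],[0,0,0],[0,0,0],[0,0,0]],"turn":[-0.148,-0.148,-0.148,-0.148,-0.148,-0.148,-0.148,-0.148,-0.148,-0.148]}'>/dev/null
python3 -m pendant '{"delta_pos":[[0,0,0.01],[0,0,0.03],[0,0,0.04],[0,0,0.04],[0,0,0.03],[0,0,0.01],[0,0,0]],"turn":[-0.08,0,0,0,0,0,0]}'>/dev/null
python3 - <<'E'
from h import *
st()
im,d,c=grab('scene','s3.png')
E
```

```text
t16.9 inc [ 31.6 -35.  188.5] xyaw-63.37:-190.28 F inc [0.4, -0.1, -1.3] w0.62 g64 [-0.16  0.37  1.47 -0.    1.31 -2.66]
```

View pics/s3.png

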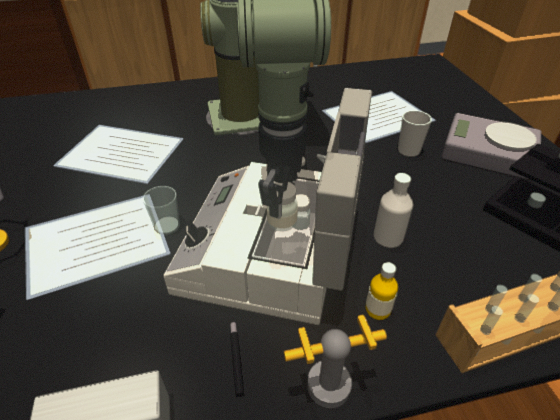

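The jar hangs upright above the pit at (283,205), clear of the lid and small jar.

```bash
python3 -m pendant '{"delta_pos":[[-0.005,-0.006,0],[0,0,0.025],[0,0,0.03],[0,0,0.025],[0,0,0.015],[0,0,0.006],[0,0,0],[0,0,0]],"turn":[0,0,0,0,0,0,0,0]}'>/dev/null
python3 -c "
from h import *
st()"
```

```text
t17.8 inc [ 37.5 -44.   91.4] xyaw-63.37:-190.18 F inc [0.5, -0.4, -1.3] w0.62 g64 [-0.16  0.5   1.51 -0.    1.13 -2.66]
```

```bash
python3 -m pendant '{"delta_pos":[[0,0,0.003],[0,0,0.002],[0,0,0.002],[0,0,0.001],[0,0,0]],"turn":[0,0,0,0,0]}'>/dev/null
python3 -c "
from h import *
st()"
```

```text
t18.3 inc [ 37.1 -43.   83.4] xyaw-63.37:-190.19 F inc [-1.1, 2.4, 5.4] w0.62 g64 [-0.16  0.51  1.51 -0.    1.12 -2.66]
```

```bash
python3 -m pendant '{"delta_pos":[[0,0,0],[0,0,0],[0,0,0],[0,0,0],[0,0,-0.01],[0,0,-0.03],[0,0,-0.04],[0,0,-0.045],[0,0,-0.045],[0,0,-0.045]],"turn":[0,0,0,0,0,0,0,0,0,0]}' 0.85 >/dev/null
python3 -m pendant '{"delta_pos":[[0,0,-0.045],[0,0,-0.03],[0,0,0],[0,0,0]],"turn":[0,0,0,0]}' 0 >/dev/null
python3 - <<'E'
from h import *
st()
im,d,c=grab('scene'); P=np.indices(d.shape)[::-1].reshape(2,-1).T
z=d.ravel();W=(rays(c,P)*z[:,None]-np.array(c['t']))@np.array(c['R']);I=inc(W)
for nm,y0,y1,h0,h1 in(('new',-.1,.02,.1,.11),('old',.03,.11,.088,.1)):
    m=(z>0)&(I[:,0]>.0)&(I[:,0]<.085)&(I[:,1]>y0)&(I[:,1]<y1)&(I[:,2]>h0)&(I[:,2]<h1)
    print(nm,m.sum(),cv2.minEnclosingCircle((I[m,:2]*1000).astype(np.float32)),np.median(I[m,2]))
m=(z>0)&(I[:,0]>.08)&(I[:,0]<.2)&(abs(I[:,1]+.1)<.03)&(I[:,2]>.13)&(I[:,2]<.34)
print('lid xz',np.percentile(I[m],[1,50,99],axis=0).round(3).tolist())
cv2.imwrite('pics/s4.png',cv2.resize(im[120:320,160:420],None,fx=2.5,fy=2.5))
E
```

```text
t19.7 inc [ 37.1 -42.7 373.1] xyaw-63.37:-190.18 F inc [-0.3, -0.5, -0.9] w0.17 g0 [-0.16  0.28  1.21 -0.    1.65 -2.66]
new 421 ((35.67566680908203, -43.27088165283203), 25.983360290527344) 0.10547239341309479
old 225 ((47.81549072265625, 72.99434661865234), 21.10695457458496) 0.09543148071479515
lid xz [[0.107, -0.129, 0.149], [0.136, -0.101, 0.321], [0.162, -0.071, 0.322]]
```

View pics/s4.png

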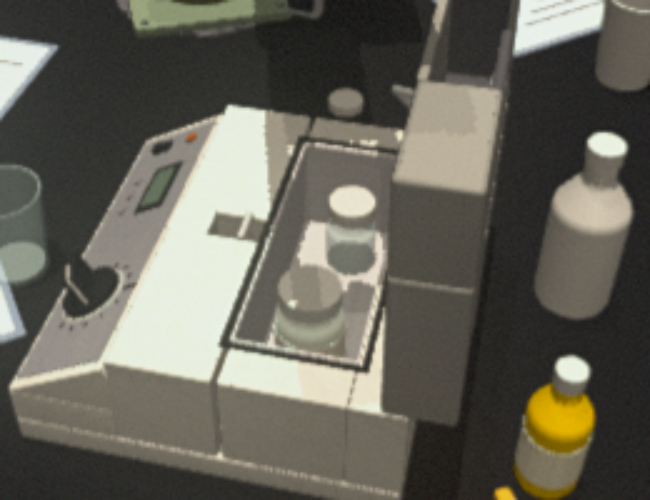

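Both jars stand in the chamber (new at ~(310,310) in the crop, old at (350,230)); the lid is near vertical. Go behind the lid on its left side.

```bash
python3 -m pendant '{"delta_pos":[[0,0,-0.015],[-0.026,0.032,-0.002],[-0.026,0.032,0],[-0.026,0.032,0],[-0.026,0.032,0],[-0.027,0.031,0],[0,0,0],[0,0,0],[0,0,0]],"turn":[0,0,0,0,0,0,-0.09,-0.09,0]}'>/dev/null
python3 -c "
from h import *
st()"
```

```text
t20.6 inc [194.3  91.5 387.6] xyaw-63.37:-179.82 F inc [-0.3, -0.5, -0.5] w0.00 g0 [ 0.17  0.23  1.24 -0.    1.67 -2.51]
```

```bash
python3 -m pendant '{"delta_pos":[[0,0,0.03],[0,0,0.03],[0,0,0.015],[0.018,0,0],[0.015,0,0],[0.01,0,-0.001],[0.011,0,-0.001],[0.011,0,-0.001],[0.011,0,-0.001],[0.01,0,0]],"turn":[0,0,0,0,0,0,0,0,0,0]}'>/dev/null
python3 -c "
from h import *
st()"
python3 -m pendant '{"delta_pos":[[0.01,0,0.002],[0.01,0,0.002],[0.01,0,0.002],[0.01,0,0.003],[0.01,0,0.004],[0.009,0,0.005],[0.009,0,0.005],[0.009,0,0.005],[0.009,0,0.005],[0.009,0,0.006]],"turn":[0,0,0,0,0,0,0,0,0,0]}'>/dev/null
python3 -c "
from h import *
st()"
```

```text
t21.6 inc [108.9  90.6 318.6] xyaw-63.37:-179.92 F inc [5.4, 0.5, -0.8] w-0.00 g2 [ 0.04  0.13  1.5   0.    1.51 -2.64]
t22.6 inc [ 12.1  89.4 278.7] xyaw-63.37:-179.91 F inc [3.1, -2.3, 2.1] w0.00 g1 [-0.13  0.04  1.67 -0.    1.42 -2.8 ]
```

```bash
python3 -m pendant '{"delta_pos":[[0,0,-0.02],[0,0,-0.01],[0,0,0],[0,0,0],[0,0,0],[0,0,0],[0,0,0],[0,0,0],[0,0,0],[0,0,0]],"turn":[0,0.148,0.148,0.148,0.148,0.148,0.148,0.148,0.148,0.148]}'>/dev/null
python3 -m pendant '{"delta_pos":[[0,0,0],[0,0,0],[0,0,0],[0,0,0],[0,0,0],[0,0,0],[0,0,0],[0,0,0],[0,0,0],[0,0,0]],"turn":[0.148,0.148,0.148,0.148,0.148,0.148,0.148,0.148,0.148,0.148]}'>/dev/null
python3 -m pendant '{"delta_pos":[[0,0,0],[0,0,0],[-0.01,0,0]],"turn":[0.148,0.18,0]}'
python3 -m pendant '{"delta_pos":[[0,0,0],[0,0,0],[-0.01,0,0],[0,0,0]],"turn":[0.148,0.148,0.032,0]}'>/dev/null
python3 - <<'E'
from h import *
st()
im,d,c=grab('scene'); P=np.indices(d.shape)[::-1].reshape(2,-1).T
z=d.ravel();W=(rays(c,P)*z[:,None]-np.array(c['t']))@np.array(c['R']);I=inc(W)
for x0 in np.arange(-.1,.12,.02):
    m=(z>0)&(abs(I[:,0]-x0)<.005)&(abs(I[:,1]+.1)<.03)&(I[:,2]>.1)&(I[:,2]<.34); print(x0.round(2),m.sum(),np.percentile(I[m,2],[10,90]).round(3) if m.sum() else '')
E
```

```text
t25.1 inc [  1.2  90.4 307.4] xyaw-63.37:0.25 F inc [-0.9, -0.9, 0.2] w-0.00 g0 [-0.15  0.01  1.65 -0.    1.49  0.32]
-0.1 67 [0.101 0.104]
-0.08 125 [0.115 0.117]
-0.06 133 [0.115 0.117]
-0.04 168 [0.115 0.256]
-0.02 285 [0.115 0.274]
0.0 266 [0.114 0.261]
0.02 234 [0.116 0.247]
0.04 224 [0.116 0.233]
0.06 191 [0.213 0.22 ]
0.08 179 [0.2   0.206]
0.1 170 [0.185 0.192]refused, turn out of range in row 2
```

```bash
python3 -m pendant '{"delta_pos":[[-0.01,0,0.015],[-0.004,0,0.012],[-0.006,0,0.01],[-0.006,0,0.01],[-0.006,0,0.01],[-0.006,0,0.01],[-0.005,0,0.01],[-0.004,0,0.01],[-0.003,0,0.01],[-0.002,0,0.005]],"turn":[0,0,0,0,0,0,0,0,0,0]}'>/dev/null
python3 -c "
from h import *
st()"
python3 -m pendant '{"delta_pos":[[-0.002,0,0.005],[-0.002,0,0.005],[0,0,0.004],[0,0,0.003],[0,0,0]],"turn":[0,0,0,0,0]}'>/dev/null
python3 -c "
from h import *
st()"
```

```text
t26.1 inc [-49.4  89.9 206.2] xyaw-63.37:0.21 F inc [-1.5, 4.8, 13.1] w0.00 g6 [-0.25  0.05  1.82 -0.    1.27  0.21]
t26.6 inc [-53.   90.2 190. ] xyaw-63.37:0.23 F inc [-2.7, 2.8, 8.5] w-0.00 g4 [-0.26  0.07  1.84 -0.    1.24  0.21]
```

```bash
python3 -m pendant '{"delta_pos":[[0,0,0.003],[0,0,0.001],[0,0,0],[0,0,-0.02],[0,0,-0.04],[-0.02,0.04,0],[-0.02,0.04,0],[0,0.02,0],[0,0,0]],"turn":[0,0,0,0,0,0,0,0,0]}'>/dev/null
python3 - <<'E'
from h import *
st()
im,d,c=grab('wrist'); D=world([[-.13,-.07,.082]]); p=proj(c,D)[0];print(p)
im2,d2,c2=grab('top');p2=proj(c2,D)[0].astype(int);print(p2)
P=np.indices(d2.shape)[::-1].reshape(2,-1).T
z=d2.ravel();W=(rays(c2,P)*z[:,None]-np.array(c2['t']))@np.array(c2['R']);I=inc(W)
for x0 in(-.08,-.05,0,.05,.1):
  m=(abs(I[:,0]-x0)<.005)&(abs(abs(I[:,1])-.11)<.02)&(z>0); print(x0,np.median(I[m,2]).round(3),end=' ')
A=im[120:330,240:450]; B=im2[p2[1]-35:p2[1]+35,p2[0]-35:p2[0]+35]
cv2.imwrite('pics/d1.png',np.hstack([cv2.resize(A,(400,400)),cv2.resize(B,(400,400),interpolation=cv2.INTER_CUBIC)]))
E
```

```text
t27.5 inc [-93.1 -12.2 244.4] xyaw-63.37:0.12 F inc [-0.2, -0.4, 0.2] w0.00 g0 [-0.36  0.19  1.58  0.    1.37  0.1 ]
[331.42484839 237.53127479]
[351 194]
-0.08 0.605 -0.05 0.595 0 0.169 0.05 0.169 0.1 0.169
```

View pics/d1.png

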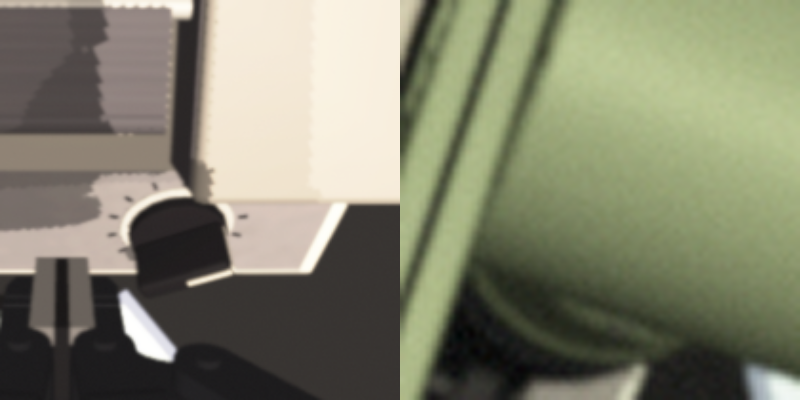

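The left half shows the shut lid, the dial with its black bar and a white mark at crop (187–232, 270–287), i.e. raw about (350,266); the right half is blocked by the arm.

```bash
cat >> h.py <<'E'
N=np.array([-.5,0,np.cos(np.pi/6)]); U=np.array([np.cos(np.pi/6),0,.5]) # inc frame: panel normal, up slope; -y = clockwise
DC=np.array([-.13,-.07,.082])
def onpanel(c,uv,h):
    R=np.array(c['R']);t=np.array(c['t']); d=rays(c,uv)@R; o=inc(-R.T@t)[0]
    d=np.c_[d@EX,d@EY,d[:,2]]; p=DC+N*h; X=o+d*(((p-o)@N)/(d@N))[:,None]; D=X-p
    return np.c_[D@U,-D[:,1]]*1000   # mm: up slope, clockwise(right)
def dpt(u,r,h): return world(DC+U*u+N*h+np.array([0,-1,0])*r)
E
python3 - <<'E'
from h import *
im,d,c=grab('wrist'); g=cv2.cvtColor(im,cv2.COLOR_BGR2GRAY)
u0,v0=320,250; S=g[v0:v0+30,u0:u0+60]>130
n,l,s,ce=cv2.connectedComponentsWithStats(S.astype(np.uint8))
for k in range(1,n): 
    print(s[k],(ce[k]+[u0,v0]).round(1))
uv=[(338,270),(362,264),(350,266),(314,246),(356,225),(326,222)]
for h in(.036,.010):print(h,onpanel(c,uv,h).round(1).tolist())
im,d,c=grab('scene'); x,y,w,h=195-35,235-35,70,70
p=proj(c,world(DC))[0];print(p)
x,y=int(p[0])-30,int(p[1])-35
cv2.imwrite('pics/d2.png',cv2.resize(im[y:y+60,x:x+60],(600,600),interpolation=cv2.INTER_CUBIC)); print(x,y)
E
```

```text
[ 22   0  38  22 316] [366.9 259.5]
0.036 [[0.4, -1.8], [10.0, 17.7], [6.9, 7.8], [35.9, -26.8], [62.1, 1.9], [65.3, -21.0]]
0.01 [[-40.4, 8.3], [-29.1, 31.1], [-32.8, 19.5], [1.1, -21.1], [31.8, 12.6], [35.6, -14.2]]
[197.45560144 238.34444566]
167 203
```

View pics/d2.png

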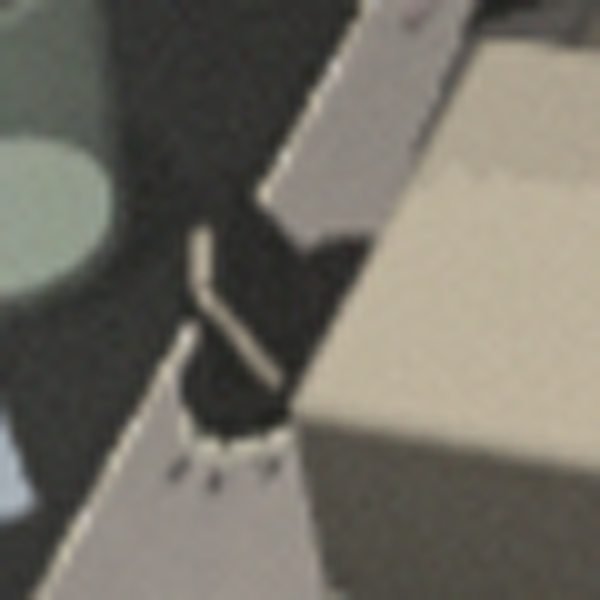

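The white line runs along the bar's top (crop (200,225)→(200,290)) and down its end face; rays onto the bar-top plane give the dial at about 1.1 rad. I'll push the bar's black end down-slope with shut fingers.

```bash
python3 -m pendant '{"delta_pos":[[-0.025,0.014,0],[-0.016,0.01,0],[0,0,0.045],[0,0,0.045],[0,0,0.03],[0,0,0.006],[0,0,0],[0,0.008,0],[0,0,0]],"turn":[0,0,0,0,0,0,0,0,0]}'>/dev/null
python3 -c "
from h import *
st()"
python3 -m pendant '{"delta_pos":[[-0.004,0,0],[-0.004,0,0],[-0.004,0,0],[-0.004,0.001,0.001],[-0.003,0.001,0.001],[-0.003,0.001,0],[0,0.001,0],[0,0.001,0],[0,0,0]],"turn":[0,0,0,0,0,0,0,0,0]}'>/dev/null
python3 - <<'E'
from h import *
st(); im,d,c=grab('scene')
p=proj(c,dpt(0,0,.036))[0].round(1); e=[(a,proj(c,dpt(23*np.cos(a)/1000,23*np.sin(a)/1000,.036))[0].round(1)) for a in(0,.3,.6,1.1)];print(p,e)
x,y=167,203
cv2.imwrite('pics/d3.png',cv2.resize(im[y-10:y+50,x:x+60],(600,600),interpolation=cv2.INTER_CUBIC))
g=cv2.cvtColor(im,cv2.COLOR_BGR2GRAY);print(g[220:246,180:206])
E
```

```text
t28.6 inc [-133.4  -45.7  122.6] xyaw-63.37:0.22 F inc [0.8, -0.3, 0.3] w-0.00 g0 [-0.44  0.36  1.63 -0.    1.14  0.02]
t29.5 inc [-156.1  -46.8  116.9] xyaw-63.37:0.21 F inc [-1.7, 3.2, 0.1] w-0.00 g1 [-0.48  0.37  1.63 -0.    1.14 -0.01]
[186.5 225.6] [(0, array([195.4, 223. ])), (0.3, array([193.7, 225.6])), (0.6, array([191.2, 228.2])), (1.1, array([186.3, 231.9]))]
[[ 45  46  44  45  46  46  38  43  42  41  69  86  78  58  67  78  77  76
   76  75  76  75  75  77  76  75]
 [ 45  47  47  45  44  45  47  45  42  42  63  86  79  58  63  75  74  77
   74  77  75  77  73  75  78  74]
 [ 44  45  45  45  45  41  44  41  46  44  55  84  83  65  62  76  74  76
   76  78  76  78  74  77  77  73]
 [ 46  42  39  46  44  47  47  40  40  40  46  82  80  69  73  75  77  76
   76  72  78  76  77  75  73  77]
 [ 48  45  45  47  41  43  40  44  50  50  45  73  75  68  63  64  76  76
   81  76  75  78  79  77  73  91]
 [ 45  39  41  43  45  41  48  83 101 100  90 138 138 127  82  57  63  74
   77  76  79  77  76  74  76 115]
 [ 47  39  48  43  43  43  43  70  83  83  79 120 121 118 120  96  57  60
[... 1407 characters left out ...]
49  42  70
  144 177 180 179 179 175 177 178]
 [ 54  52  70  93  80  46  41  45  41  43  46  47  48  43  44  43  51 108
  167 179 177 179 177 178 178 179]
 [ 51  59  86  89  79  44  45  39  38  45  44  47  46  46  46  46  71 146
  178 180 179 177 178 176 176 179]
 [ 59  88 126  85  78  49  40  42  43  45  48  50  46  47  44  48 108 162
  174 177 175 179 179 178 178 177]
 [ 70 128 113  82  77  56  40  39  46  46  48  51  45  47  40  56 132 165
  167 169 170 170 172 174 176 179]
 [ 99 142  89  80  79  82  54  45  40  46  43  43  43  41  39  54 105 131
  137 143 149 158 160 163 165 169]
 [167 119  85  78  80  91  93  57  41  37  44  38  40  42  62  88 106  97
   99 106 113 123 130 137 140 148]]
```

```bash
python3 -m pendant '{"delta_pos":[[0,0.002,0],[0,0.002,0],[0,0,0],[0,0,0]],"turn":[0,0,0,0]}'>/dev/null
cat > dl.py <<'E'
from h import *
st(); im,d,c=grab('scene'); g=cv2.cvtColor(im,cv2.COLOR_BGR2GRAY)
print(g[220:230,184:202])
g=cv2.resize(im,None,fx=4,fy=4,interpolation=cv2.INTER_CUBIC)
E
python3 dl.py
```

```text
t29.9 inc [-155.8  -50.8  116.9] xyaw-63.37:0.22 F inc [-1.9, 4.6, -1.1] w0.00 g2 [-0.48  0.38  1.62 -0.    1.14 -0.01]
[[ 48  44  42  42  41  67  86  81  59  60  83  82  76  78  77  75  77  73]
 [ 45  45  46  38  44  60  85  82  64  58  78  77  72  74  79  76  74  77]
 [ 44  47  43  43  44  56  84  80  74  52  72  64  68  74  75  75  74  77]
 [ 46  46  45  44  42  49  77  75  68  57  74  67  64  64  73  76  78  75]
 [ 44  43  44  51  51  60  76 101  96  81  80  83  97  58  58  75  79  77]
 [ 44  40  44  75  80  72  72  81  74  67  66  69 109  84  54  62  73  78]
 [ 47  45  46  62  65  56  50  49  45  46  44  51  82 104  85  52  59  59]
 [ 44  40  41  42  43  43  38  43  40  38  37  42  50  85 124  81  47  42]
 [ 42  42  43  44  44  40  40  38  43  39  41  37  41  52 104 132  82  43]
 [ 42  43  40  41  41  40  38  41  39  38  41  38  41  36  62 115 137  79]]
```

```bash
python3 -m pendant '{"delta_pos":[[0,0.0015,0],[0,0.001,0],[0,0,0],[0,0,0],[0,-0.006,0],[0,-0.02,-0.02],[0,0,-0.045],[0,0,-0.045],[0.04,-0.02,0],[0,0,0]],"turn":[0,0,0,0,0,0,0,0,0,0]}'>/dev/null
python3 dl.py
python3 - <<'E'
from h import *
im,d,c=grab('wrist');print(proj(c,dpt(0,0,.036)),proj(c,dpt(.023,0,.036)))
w=proj(c,dpt(.01,0,.036))[0]; x,y=int(w[0])-40,int(w[1])-40
s,ds,cs=grab('scene')
np.savez('/tmp/d4',uv=[x,y])
A=cv2.resize(im[y:y+80,x:x+80],(400,400),interpolation=cv2.INTER_CUBIC)
B=cv2.resize(s[203:253,167:217],(400,400),interpolation=cv2.INTER_CUBIC)
cv2.imwrite('pics/d4.png',np.hstack([A,B]));print(x,y,A.shape)
E
```

```text
t31.0 inc [-111.8   -8.9  231.1] xyaw-63.37:0.42 F inc [-0.4, -0.4, -1.1] w-0.00 g0 [-0.4   0.18  1.62  0.    1.33  0.06]
[[ 45  54  52  54  55  52  53  52  51  78 155 151 139 138 137 133  93  83]
 [ 46  47  52  53  54  54  48  50  71 145 156 140 134 135 141 136  94  83]
 [ 44  48  51  50  57  47  48  51  88 144 119 106  99 106 135 136  94  91]
 [ 44  44  53  50  59  59  77  88 121 159 143 122 119 106 104 122 120 123]
 [ 46  46  48  65 113 125 183 138 119 118 110  94 113 142  92  94 135 140]
 [ 46  53  52 103 130 109 144 108  77  60  55  52  71 126 132  83 115 137]
 [ 50  48  53  82  89  64  61  49  43  46  40  44  43  78 120 108  81  97]
 [ 51  45  49  49  51  45  45  45  41  37  41  42  43  46  77 111  90  62]
 [ 45  48  43  43  43  46  38  39  45  38  42  41  39  44  43  81 115  89]
 [ 43  42  39  41  44  42  39  42  42  45  39  34  40  40  42  50  94 124]]
[[344.45572811 255.64309674]] [[349.80749974 238.45213179]]
306 208 (400, 400, 3)
```

View pics/d4.png

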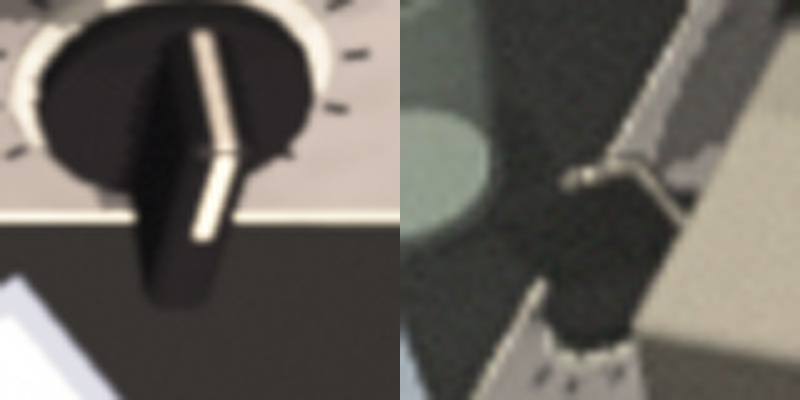

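The left view shows the white line from crop (203,237) to (226,152), i.e. nearly up the slope; cast it on the bar-top plane and check the lid.

Run:
```python
from h import *
im,d,c=grab('wrist'); q=onpanel(c,[(346.6,255.4),(351.2,238.4)],.036);D=q[1]-q[0];print(q,np.arctan2(D[1],D[0]))
st()
P=np.indices(d.shape)[::-1].reshape(2,-1).T
z=d.ravel();W=(rays(c,P)*z[:,None]-np.array(c['t']))@np.array(c['R']);I=inc(W)
for x0 in(-.08,-.05,-.02,0): 
  m=(abs(I[:,0]-x0)<.005)&(abs(abs(I[:,1])-.09)<.02)&(z>0); print('lid',x0,np.median(I[m,2]).round(4))
for x0 in(-.058,-.05,-.04,-.03): 
  m=(abs(I[:,0]-x0)<.003)&(abs(I[:,1])<.04)&(z>0); print('paddle',x0,np.median(I[m,2]).round(4))
```

```text
[[-1.47969779  0.67540611]
 [21.18000737  0.09708125]] -0.02551663126042356
t31.2 inc [-115.7   -8.4  227.4] xyaw-63.37:0.23 F inc [1.0, -0.5, -0.3] w0.00 g0 [-0.4   0.18  1.62 -0.    1.33  0.06]
lid -0.08 0.1673
lid -0.05 0.1672
lid -0.02 0.1672
lid 0 0.1672
paddle -0.058 0.1667
paddle -0.05 0.1661
paddle -0.04 0.1663
paddle -0.03 0.1662
```

Dial −0.03 rad, lid flat and paddle home; the robot touches nothing.

```bash
python3 -c "
from bench import env
print(env.sign_off())"
```

```text
the job is handed in; nothing more can be done
None
```

The job is handed in, no verdict returned; by my last camera checks, the jar stood upright on the chamber floor beside the smaller one before I closed the lid, the lid is shut flat with the paddle home, and the dial is about 0.03 rad from the long tick.

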